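# Clear the jammed pin feed chute

## Robot

A 6-joint arm with a two-finger parallel gripper is mounted at the origin on a cart in front of the work surface, level with it; the furniture and walls round the work are solid. World frame = base frame: x ahead of the robot, y to its left, z up, the work surface at z = 0. Lengths are in m, angles in degrees, forces in N, time in s.
With the tool pointing down it reaches from about 0.3 to 0.75 m from the base axis. Payload 8.5 kg.
Tool frame: the origin (TCP) lies on the centre line of the jaws, within the pads' length; the fingertips stand 17 mm ahead of it and the grasp point (between the pads) lies 2 mm behind it (env.tcp_to_tips is the distance from the TCP to the fingertips, in m); z points along the fingers, y is the line along which they close (so a half turn about z gives the same grasp; the last joint's range is limited). The gripper opens to 85 mm and grips with 20 to 120 N. Pads are 22 mm wide; open, the fingers measure 114 mm over their backs; the gripper's body (76 mm by 85 mm) begins 54 mm behind the grasp point. The pads swing forward as they close: fully open they stand 13 mm farther back than shut.
Start: joints at [-80.919, 21.807, 74.336, -0, 83.858, -12.336], TCP at [0.201, -0.512, 0.248] pointing down, gripper open.
Joint ranges: [-178.18, 178.18], [-50.72, 133.34], [12.68, 142.11], [-81.47, 261.47], [9.98, 163.14], [-165.26, 165.26]. Speed limits (degrees/s): [136.94, 136.94, 180, 180, 180, 180].

## Interface

Orientations are given as a 3x3 rotation matrix whose columns are the frame's x, y, z axes.
In Python, from rig import env gives the robot as it stands. The module is installed in compiled form; this text tells all that it offers.
- The arm moves only by the shell command python3 -m pendant 'ROWS' [FORCE]. ROWS is JSON, a list of rows, each a list of 7 numbers: the opening, from 0 (shut) to 1 (fully open), then the shift along the tool's x, y, z in m, then the turn, a rotation vector about the tool's x, y, z in rad. A call has 1 to 5 rows; each row is the pose to reach, as a shift and turn from the pose commanded when the call began, along the tool's axes at that moment; what a row does not reach only later rows make up. A row lasts 1/8 s, in which the tool goes at most 62.5 mm and 10.7 degrees, less where a joint would pass 70% of its speed; a pose out of reach is approached as far as the arm can. A call with a gripper value outside its range is refused whole. The fingers move at their own pace and stop on an object; FORCE is the grip in N (left out, the last holds). Time passes only in rows, so rows that repeat a pose let the fingers close. It gives the time, the measured TCP pose, the force, the opening and the grip force at its end, in the units of the state.
- env.observe(): the state, without advancing time (a new reading comes with each control period).
- env.get_image(name): name is "side" or "top" or "wrist"; returns a dict with "image" (420x560x3 uint8, blue, green, red), "fx", "fy", "cx", "cy" (pixels), "k1" (the pictures are not rectified: a ray, as slopes to the right and down, at radius r is drawn at 1 + k1 r^2 times it, then the intrinsics apply), "pose" (4x4, takes a point from camera to world coordinates). Camera axes: x right, y up, looking along -z (the intrinsics and any distortion apply to the point x, -y, -z); pixel columns grow to the right and rows downward; lengths in m; the calibration is good to about 2 mm. A picture is of the moment at which its call begins. There is no depth.
- env.close_job(): hands the job in; it is judged then, once.
Trained networks look in the newest picture that a camera, given by its name, has taken for a name from the list of things; names that differ only in an ending like _2 or _b are one class to them, and where a whole thing is asked for, a point or a joint stands for the part that bears it (a point fixed in the world has none). Each returns a list of dicts, best first, with "conf" (0 to 1); they miss things now and then, are a little off and sometimes report something else, mostly with a low value. They report only what shows in the picture. A call takes as long as a camera call. They do not tell look-alikes from the thing itself.
- env.find_in(camera, thing): "bbox" ([centre column, centre row, width, height] in pixels, round what is visible of it).
- env.trace(camera, thing): "mask" (420x560 bool, what is visible of it) and "bbox" ([centre column, centre row, width, height] in pixels, round what is visible of it).
- env.tip_of(camera, thing): "centre" ([column, row] in pixels: a listed point, or the origin of a listed thing).
The state is a dict: "time_s": time; "q": joint angles; "qvel": joint speeds; "joint_efforts": joint torques, N m; "position": TCP position; "tool_rot": TCP orientation; "ft_force": force on the tool from outside, world axes, zero at the start; "wrist_torque": the same for the moment, N m; "grip_width": finger opening in m; "gripper_force": force on a finger pad.
Only numpy, scipy, OpenCV 4.12 (cv2) and the standard library are available. Lean on these libraries where they do the work, as an engineer would, in place of code of your own. Each camera call takes 0.05 s, during which the arm holds its last target. There are 200 camera calls.

## Task

A flanged bush has dropped flange-up into the pin feed chute and hangs in it, holding back the pins. Lift the bush out so that the pins behind it roll down to the end stop, and set it down (do not drop it) in the empty compartment of the two-compartment tray. All three pins must stay in the chute and finish in a row against the stop.

Things in the scene. Friction and masses are not known exactly. Their poses are not given: they have to be found in the camera images.
- bush: Bronze flanged bush hanging in the chute (not its twin on the bench). Flange 45 mm diameter, 9 thick; sleeve 32 mm diameter; 37 long, 0.11 kg. Origin: centre of the flange's flat face, now on top; own z runs down the sleeve. The flange rests on the wall tops, 3 mm past each outside: grip the rim across the chute (its y). Leans 12 degrees, not wedged; raise it 40 mm to clear.
- chute: Fixed metal channel on a base plate, 220 mm long. Origin: on the bench under its middle; x uphill (level), y across, z up. Slope 12 degrees; inside 35 wide, 39 over the walls, walls 31 high, floor 45 above the bench at mid length. Stop at the low (-x) end. Straps 8 wide, 5 thick cross the wall tops at the high end and just downhill of the bush; pins roll under them.
- pin_rear: Uppermost of three equal plain steel pins, 16 mm diameter, 30 mm long, lying across the channel in a row just uphill of the bush; they roll down by themselves once it is out. Origin: its centre; y along the pin. With all three against the stop this one's centre is at x = -67, z = 39 mm in the chute's frame.
- tray: Fixed red tray, 106 x 190 mm, walls 32 high, 2 thick, floor 2; a 20 mm high partition halfway along makes two compartments of 101 x 92 mm. Origin: centre of its underside; y along its length. The empty compartment is the +y one, nearer the robot, its middle 48 mm from the origin; a gear lies in the other. The deep blue bin is not part of the job.
Mind the look-alikes: they are no part of the job. What is shaped like the bush but blue is not meant.

How it is judged:
By the outcome, as a careful person would: the job done as asked, in the order asked, and still so for the second after the job is handed in, with the robot touching nothing.
It also fails if it takes over 32 s, if anything falls off the work surface, if the arm or the gripper's body presses on something with over 40 N, if the wrist force passes 120 N, or if a joint passes its speed limit or range.

## Working session

There is one attempt and no reset: what is moved stays moved. The work goes in short steps, Python scripts to look and compute and a shell command to move; the robot and the scene stay as the last step left them, time stands still between calls to the robot, and variables do not carry over. Pictures are saved under pics/ and viewed, at most 10 in all, crops included, and the job is handed in when it is done.

```bash
mkdir -p pics; cat > h.py <<'E'
import numpy as np, cv2
from rig import env
def snap(n,f=None):
    d=env.get_image(n)
    if f: cv2.imwrite('pics/'+f,d['image'])
    return d
def ray(d,u,v):
    x=(u-d['cx'])/d['fx']; y=(v-d['cy'])/d['fy']
    X,Y=x,y
    for _ in range(20):
        s=1+d['k1']*(X*X+Y*Y); X,Y=x/s,y/s
    P=np.array(d['pose']); r=P[:3,:3]@np.array([X,-Y,-1]); return P[:3,3],r/np.linalg.norm(r)
def atz(d,u,v,z):
    o,r=ray(d,u,v); return o+r*(z-o[2])/r[2]
def proj(d,p):
    P=np.array(d['pose']); c=P[:3,:3].T@(np.array(p)-P[:3,3]); X,Y=c[0]/-c[2],-c[1]/-c[2]
    s=1+d['k1']*(X*X+Y*Y); return np.array([d['fx']*X*s+d['cx'],d['fy']*Y*s+d['cy']])
def tri(a,ua,b,ub):
    o1,r1=ray(a,*ua);o2,r2=ray(b,*ub)
    A=np.stack([r1,-r2],1);t=np.linalg.lstsq(A,o2-o1,rcond=None)[0]
    p,q=o1+t[0]*r1,o2+t[1]*r2; return (p+q)/2,np.linalg.norm(p-q)
E
python3 - <<'E'
from h import *
for c in('top','side'):
    d=snap(c,c+'0.png'); print(c,np.round(d['pose'],3).tolist(),d['fx'],d['k1'])
    for t in('bush','chute','pin_rear','tray'):
        print(t,[(np.round(r['bbox']).tolist(),round(r['conf'],2)) for r in env.find_in(c,t)],[(np.round(r['centre'],1).tolist(),round(r['conf'],2)) for r in env.tip_of(c,t)])
a=cv2.imread('pics/top0.png');b=cv2.imread('pics/side0.png')
cv2.imwrite('pics/both.png',np.vstack([a,b])[:, :] if 0 else cv2.resize(np.hstack([a,b]),(800,300)))
E
```

```text
top [[0.018, 0.989, -0.149, 0.308], [-1.0, 0.018, -0.0, -0.099], [0.003, 0.149, 0.989, 1.439], [0.0, 0.0, 0.0, 1.0]] 546.9295576981871 -0.22264400460796796
bush [([237.0, 238.0, 18.0, 15.0], 0.58), ([235.0, 198.0, 17.0, 23.0], 0.46)] [([233.7, 193.8], 0.52), ([235.9, 239.2], 0.43)]
chute [([237.0, 203.0, 90.0, 35.0], 0.77)] [([237.2, 200.9], 0.79)]
pin_rear [] [([213.5, 200.2], 0.41)]
tray [([406.0, 207.0, 48.0, 75.0], 0.73)] [([402.5, 207.6], 0.85), ([235.5, 198.1], 0.17)]
side [[-0.997, 0.054, -0.057, 0.472], [-0.074, -0.394, 0.916, 0.793], [0.027, 0.917, 0.397, 0.463], [0.0, 0.0, 0.0, 1.0]] 487.5366143342306 0.04484603855485454
bush [([317.0, 267.0, 25.0, 28.0], 0.68), ([265.0, 234.0, 26.0, 19.0], 0.56)] [([316.7, 276.1], 0.97), ([264.3, 229.4], 0.8)]
chute [([260.0, 263.0, 59.0, 88.0], 0.91)] [([265.6, 270.9], 0.63)]
pin_rear [([257.0, 253.0, 19.0, 7.0], 0.72)] [([259.1, 255.9], 0.7)]
tray [([286.0, 178.0, 71.0, 29.0], 0.93)] [([287.1, 183.2], 0.92)]
```

View pics/top0.png

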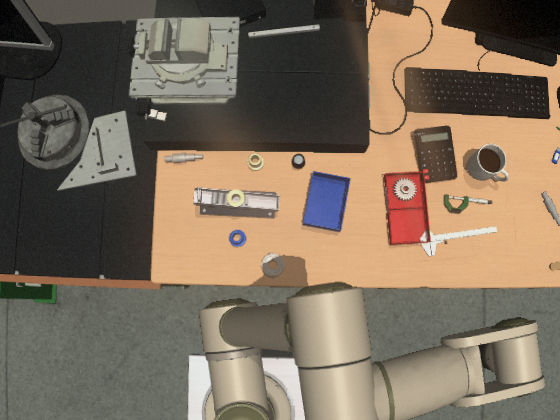

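View pics/side0.png

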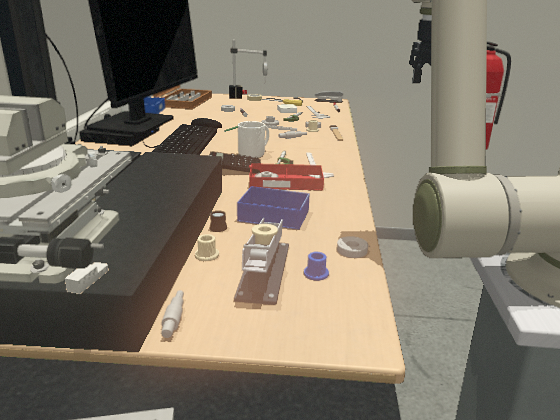

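```bash
python3 - <<'E'
from h import *
t=snap('top');s=snap('side')
A=cv2.resize(t['image'][150:260,180:300],None,fx=5,fy=5,interpolation=2)
B=cv2.resize(s['image'][205:315,190:340],None,fx=5,fy=5,interpolation=2)
B=cv2.resize(B,(750,550))
cv2.imwrite('pics/cA.png',A);cv2.imwrite('pics/cB.png',B)
print('bush',tri(t,(235.5,197),s,(264.3,230)))
print('tray',tri(t,(402.5,207.6),s,(287.1,183.2)))
print('tray box',[atz(t,u,v,.032).round(3) for u,v in((384,173),(422,171),(389,246),(430,242))])
print('chute ends z=.08',[atz(t,u,v,.07).round(3) for u,v in((194,197),(279,202))])
E
```

```text
bush (array([0.55614081, 0.03690595, 0.079909  ]), np.float64(0.0026586215526362422))
tray (array([ 0.54822953, -0.40506331, -0.00201046]), np.float64(0.007817595935332534))
tray box [array([ 0.639, -0.35 ,  0.032]), array([ 0.647, -0.453,  0.032]), array([ 0.444, -0.361,  0.032]), array([ 0.456, -0.471,  0.032])]
chute ends z=.08 [array([0.558, 0.145, 0.07 ]), array([ 0.548, -0.073,  0.07 ])]
```

View pics/cA.png

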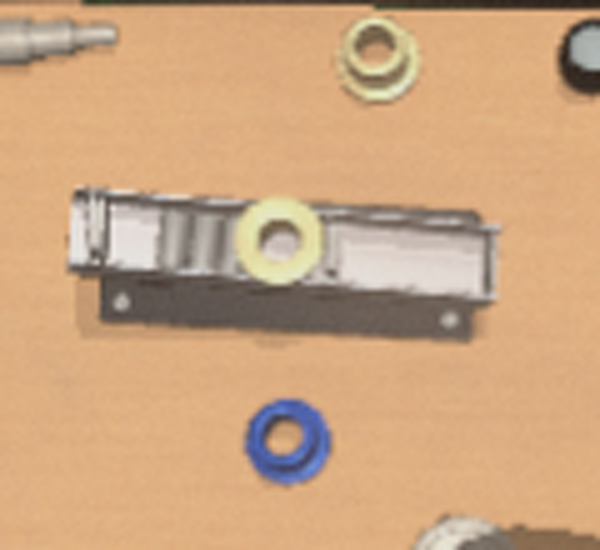

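View pics/cB.png

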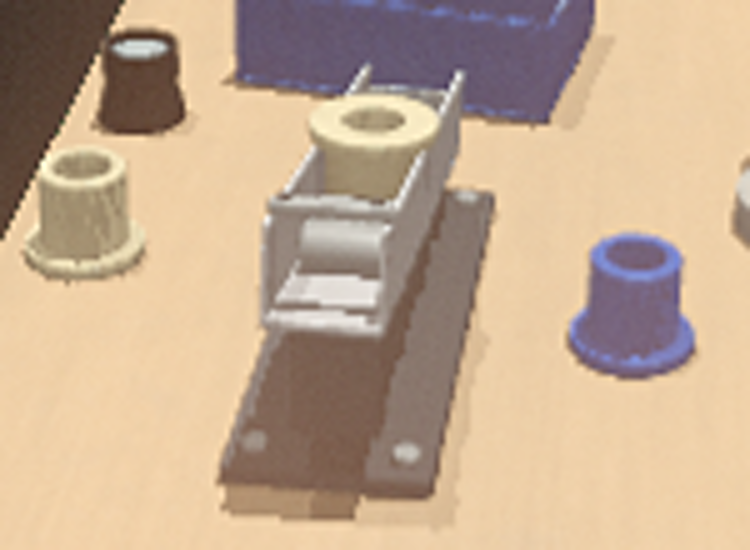

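The bush that's wanted hangs in the chute, at top (236,198) and side (264,232). Two things could be mistaken for it: the bronze twin on the bench at top (256,160) / side (206,247), and the blue one at top (237,238) / side (317,267). The crops show the chute one, flange up. The pins are on its left (+y, uphill) and the stop is at the right end.

```bash
cat >> h.py <<'E'
from scipy.spatial.transform import Rotation as R
def delta(p,Rt):
    s=env.observe();R0=np.array(s['tool_rot']);
    return np.round(R0.T@(np.array(p)-s['position']),4),np.round(R.from_matrix(R0.T@Rt).as_rotvec(),4)
def toolrot(cx,tilt,sgn=1):
    cx=np.array([*cx,0])/np.hypot(*cx); cy=np.cross([0,0,1],cx)
    a=np.radians(tilt); z=np.sin(a)*cx-np.cos(a)*np.array([0,0,1.]); y=sgn*cy
    return np.stack([np.cross(y,z),y,z],1)
E
python3 - <<'E'
from h import *
t=snap('top')
# straps / stop mid-edges on channel centreline
hi=atz(t,180+85/5,150+231/5,.099); lo=atz(t,180+490/5,150+263/5,.055)
print(hi,lo); c=(hi-lo)[:2]; print('yaw',np.degrees(np.arctan2(c[1],c[0])),np.hypot(*c))
b=atz(t,180+279/5,150+240/5,.086); print('bush',b)
s=env.observe(); print(np.round(s['tool_rot'],3).tolist(),s['position'],s['grip_width'])
for sg in(1,-1):
    print(delta([b[0],b[1],.22],toolrot(c,0,sg)),delta([b[0],b[1]-.03,.22],toolrot(c,12,sg)))
w=np.array(env.get_image('wrist')['pose']); R0=np.array(s['tool_rot']);print('cam in tool',(R0.T@(w[:3,3]-s['position'])).round(3),(R0.T@w[:3,:3]).round(2).tolist())
E
```

```text
[0.55442003 0.13216531 0.099     ] [ 0.54937685 -0.07047325  0.055     ]
yaw 88.57434087497893 0.20270130981012208
bush [0.55382826 0.03549521 0.086     ]
[[0.931, 0.365, 0.0], [0.365, -0.931, -0.0], [0.0, 0.0, -1.0]] [ 0.20082722 -0.51201071  0.24833999] 0.08553862010283908
(array([ 0.5286, -0.3808,  0.0283]), array([ 0.    , -0.    ,  1.9695])) (array([ 0.5176, -0.3529,  0.0283]), array([ 0.2062, -0.1369,  1.9612]))
(array([ 0.5286, -0.3808,  0.0283]), array([ 0.    ,  0.    , -1.1721])) (array([ 0.5176, -0.3529,  0.0283]), array([ 0.1228,  0.1849, -1.1676]))
cam in tool [ 0.072 -0.    -0.127] [[-0.0, 0.96, 0.28], [1.0, 0.0, 0.0], [0.0, 0.28, -0.96]]
```

```bash
python3 -m pendant '[[1,0.055,-0.04,0,0,0,-0.12],[1,0.11,-0.08,0,0,0,-0.25],[1,0.165,-0.12,0,0,0,-0.38],[1,0.22,-0.16,0,0,0,-0.5],[1,0.27,-0.195,0,0,0,-0.62]]'; python3 - <<'E'
from h import *
print(delta([.554,.0355,.22],toolrot([.025,1],0,-1)))
E
```

```text
time_s: 1.72
position: [0.3704, -0.2473, 0.2486]
tool_rot: [[0.543, 0.84, 0.001], [0.84, -0.543, -0.001], [-0.0, 0.001, -1.0]]
ft_force: [0.5, -1.2, -0.5]
grip_width: 0.0855
gripper_force: 0.0
(array([0.3372, 0.0007, 0.0285]), array([ 7.000e-04,  3.000e-04, -5.485e-01]))
```

```bash
python3 -m pendant '[[1,0.062,0,0.006,0,0,-0.11],[1,0.124,0,0.012,0,0,-0.22],[1,0.186,0,0.018,0,0,-0.33],[1,0.248,0,0.023,0,0,-0.44],[1,0.305,0,0.028,0,0,-0.552]]'; python3 -m pendant '[[0.8,0,-0.01,0,0,0,0],[0.8,0,-0.01,0,0,0,0]]'; python3 - <<'E'
from h import *
d=snap('wrist','w1.png')
for t in('bush','chute','pin_rear'):
  print(t,[(np.round(r['bbox']).tolist(),round(r['conf'],2)) for r in env.find_in('wrist',t)],[(np.round(r['centre'],1).tolist(),round(r['conf'],2)) for r in env.tip_of('wrist',t)])
for r in env.tip_of('wrist','bush'): print(atz(d,*r['centre'],.086))
E
```

```text
time_s: 2.35
position: [0.537, 0.0086, 0.2203]
tool_rot: [[0.021, 1.0, 0.0], [1.0, -0.021, -0.0], [-0.0, 0.0, -1.0]]
ft_force: [-0.2, -1.1, 0.1]
grip_width: 0.0854
gripper_force: 0.0
time_s: 2.6
position: [0.5254, 0.0067, 0.2204]
tool_rot: [[0.025, 1.0, -0.001], [1.0, -0.025, -0.0], [-0.0, -0.001, -1.0]]
ft_force: [0.5, 0.4, 0.2]
grip_width: 0.0683
gripper_force: 0.0
bush [([321.0, 163.0, 61.0, 61.0], 0.55)] [([322.2, 164.8], 0.89), ([219.5, 153.6], 0.65)]
chute [([318.0, 142.0, 83.0, 263.0], 0.89)] [([315.0, 150.6], 0.84)]
pin_rear [] []
[0.55424751 0.037413   0.086     ]
[0.47771321 0.04788807 0.086     ]
```

View pics/w1.png

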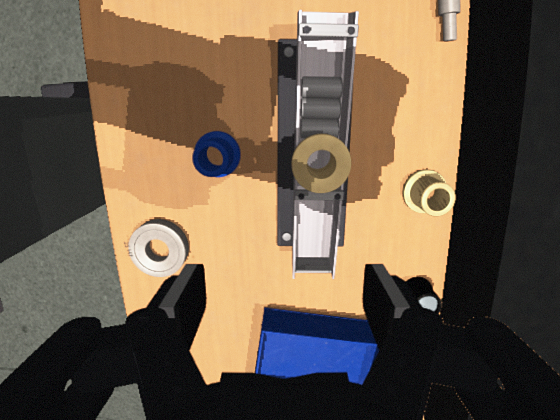

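The wrist view has the bush flange at (321,163), the pins above it (rows 85–130, uphill) and a strap just below it at row 195. The stop is at row 272, the blue bush at (216,154) and the twin at (432,195).

```bash
python3 - <<'E'
from h import *
d=snap('wrist')
hi=(atz(d,299,33,.1)+atz(d,355,33,.1))/2; lo=(atz(d,293,273,.055)+atz(d,337,272,.055))/2
c=(hi-lo)[:2]; print(hi,lo,c/np.hypot(*c))
m=env.trace('wrist','bush')
k=[r for r in m if abs(r['bbox'][0]-321)<15]
if k:
    (u,v),rad=cv2.minEnclosingCircle(np.argwhere(k[0]['mask'])[:,::-1].astype(np.float32)); print(u,v,rad)
b=atz(d,321.5,163.5,.086);L=atz(d,291.5,163.5,.084);r=atz(d,351.5,163.5,.084);print(b,np.linalg.norm(L-r))
b=b; 
for z in (0.086,):
    cc=c/np.hypot(*c); Rt=toolrot(cc,12,-1); ax=Rt[:,2]
    g=b+ax*.0035   # grasp point inside flange
    for off in(.06,0.): print(off,(g+ax*(.002-off)).round(4),delta(g+ax*(.002-off),Rt))
E
```

```text
[0.55698754 0.12653974 0.1       ] [ 0.55206867 -0.06721788  0.055     ] [0.02537858 0.99967791]
319.74810791015625 161.9229278564453 29.8455867767334
[0.55448814 0.03799572 0.086     ] 0.045451243173062414
0.06 [0.5542 0.0267 0.1393] (array([0.0208, 0.0276, 0.0811]), array([ 0.000e+00,  2.094e-01, -1.000e-04]))
0.0 [0.5545 0.0391 0.0806] (array([0.0333, 0.0276, 0.1397]), array([ 0.000e+00,  2.094e-01, -1.000e-04]))
```

```bash
python3 -m pendant '[[0.8,0.01,0.013,0.03,0,0.1,0],[0.8,0.02,0.0275,0.06,0,0.209,0],[0.8,0.021,0.0275,0.081,0,0.209,0],[0.8,0.021,0.0275,0.081,0,0.209,0]]'; python3 - <<'E'
from h import *
d=snap('wrist','w2.png')
Rt=toolrot([.0254,1],12,-1); s=env.observe()
print(s['position'],delta([.5545,.0391,.0806],Rt), [r['centre'] for r in env.tip_of('wrist','bush')])
P=[.5545,.038,.086]; n=-Rt[:,2]; o=[]
for a in np.linspace(0,6.283,60):
    q=P+.0225*(np.cos(a)*Rt[:,0]+np.sin(a)*Rt[:,1]); u=proj(d,q); cv2.circle(d['image'],tuple(int(i) for i in u.round()),1,(0,0,255),-1)
cv2.imwrite('pics/w2.png',d['image'])
E
```

```text
time_s: 3.6
position: [0.5535, 0.0271, 0.1381]
tool_rot: [[0.025, 1.0, 0.002], [0.978, -0.025, 0.208], [0.208, -0.003, -0.978]]
ft_force: [-0.5, 0.4, 0.3]
grip_width: 0.068
gripper_force: 0.0
[0.55404782 0.02709177 0.13937916] (array([-0.0004,  0.0002,  0.06  ]), array([-0.0008,  0.0004,  0.0003])) [[283.8, 245.7], [169.8, 230.3]]
```

View pics/w2.png

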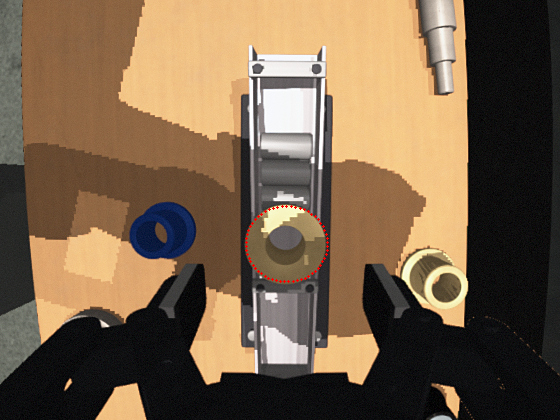

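The predicted rim sits right on the flange, centred at (287,244), with the fingers either side. I'll go straight down along the tool axis.

```bash
python3 -m pendant '[[0.8,0,0,0.03,0,0,0],[0.8,0,0,0.05,0,0,0],[0.8,0,0,0.06,0,0,0],[0.8,0,0,0.06,0,0,0]]'; python3 -m pendant '[[0.45,0,0,0,0,0,0],[0.45,0,0,0,0,0,0],[0.4,0,0,0,0,0,0],[0.4,0,0,0,0,0,0]]' 40
```

```text
time_s: 4.2
position: [0.5546, 0.0396, 0.0811]
tool_rot: [[0.024, 1.0, 0.006], [0.978, -0.025, 0.207], [0.207, 0.001, -0.978]]
ft_force: [0.4, -0.4, 0.5]
grip_width: 0.0682
gripper_force: 0.0
time_s: 4.7
position: [0.555, 0.0392, 0.0816]
tool_rot: [[0.024, 1.0, 0.007], [0.978, -0.025, 0.207], [0.207, 0.002, -0.978]]
ft_force: [0.1, -0.7, 6.5]
grip_width: 0.0425
gripper_force: 40.0
```

```bash
python3 - <<'E'
from h import *
d=snap('wrist'); s=snap('side')
A=cv2.resize(d['image'][150:400,150:420],(432,400),interpolation=2);B=cv2.resize(s['image'][180:280,215:305],(360,400),interpolation=2)
cv2.imwrite('pics/g.png',np.hstack([A,B])); o=env.observe(); print(o['grip_width'],o['gripper_force'],o['ft_force'],o['wrist_torque'])
E
```

```text
0.042787033427965464 39.954828184854705 [-1.12695796 -1.05469594  6.58365942] [-0.16764014  0.02444511  0.02647583]
```

View pics/g.png

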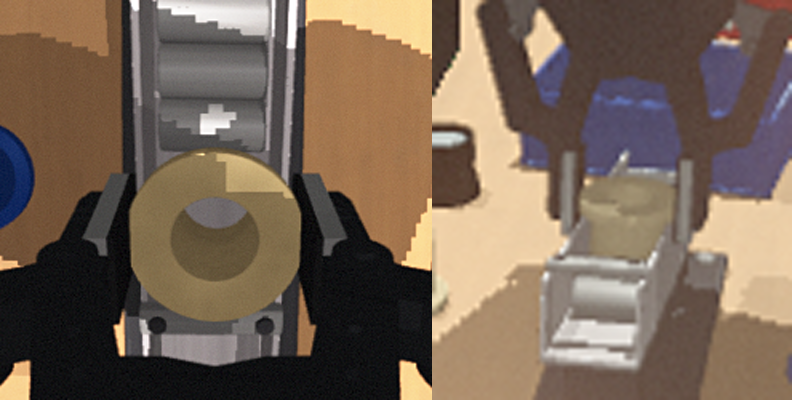

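The pads hold the flange rim on both sides, clear of the strap and the walls. Next I lift along the axis.

```bash
python3 -m pendant '[[0.4,0,0,-0.008,0,0,0],[0.4,0,0,-0.02,0,0,0],[0.4,0,0,-0.035,0,0,0],[0.4,0,0,-0.05,0,0,0],[0.4,0,0,-0.065,0,0,0]]' 50;  python3 -m pendant '[[0.4,0,0,-0.03,0,-0.1,0],[0.4,0,0,-0.05,0,-0.209,0],[0.4,0,0,-0.05,0,-0.209,0],[0.4,0,0,-0.05,0,-0.209,0]]'; python3 - <<'E'
from h import *
d=snap('wrist'); s=snap('side'); t=snap('top')
A=cv2.resize(d['image'],(420,315));B=cv2.resize(s['image'][150:290,205:345],(315,315),interpolation=2)
C=cv2.resize(t['image'][160:260,360:460],(250,250),interpolation=2); D=cv2.resize(s['image'][150:210,230:340],(440,240),interpolation=2)
o=np.zeros((570,735,3),np.uint8);o[:315,:420]=A;o[:315,420:]=B;o[315:565,:250]=C;o[315:555,255:695]=D
cv2.imwrite('pics/l.png',o)
for c in('top','side'):print([(r['centre'],r['conf']) for r in env.tip_of(c,'tray')])
print([(r['centre'],r['conf']) for r in env.tip_of('side','pin_rear')])
E
```

```text
time_s: 5.42
position: [0.5541, 0.0258, 0.1455]
tool_rot: [[0.024, 1.0, 0.006], [0.978, -0.025, 0.207], [0.207, 0.0, -0.978]]
ft_force: [-0.9, -0.1, -0.8]
grip_width: 0.0422
gripper_force: 50.7
time_s: 5.92
position: [0.5534, 0.0158, 0.1924]
tool_rot: [[0.025, 1.0, -0.002], [1.0, -0.025, 0.002], [0.002, -0.002, -1.0]]
ft_force: [-0.4, -0.3, -1.7]
grip_width: 0.042
gripper_force: 50.8
[([403.3, 208.4], 0.56)]
[([286.6, 182.8], 0.69), ([265.6, 236.7], 0.21)]
[([266.3, 235.6], 0.49)]
```

View pics/l.png

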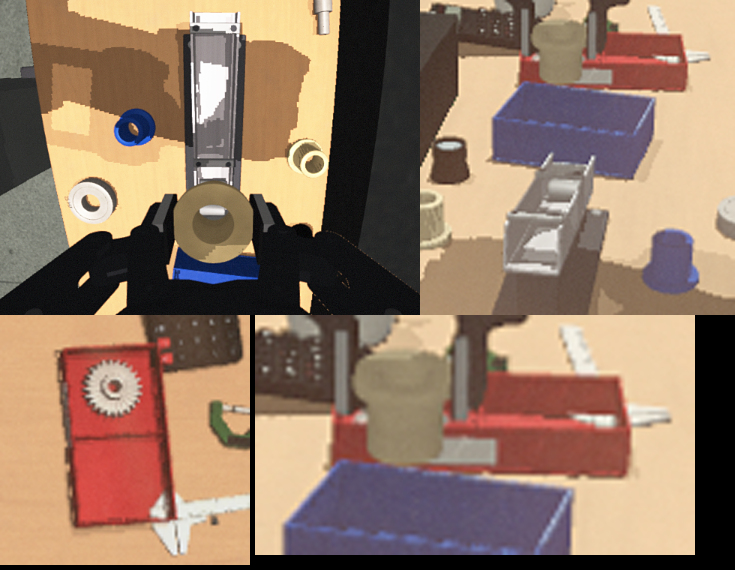

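The bush is up and upright in the grip, the chute above is empty and the pins have rolled to the low end. The tray's empty compartment is the lower one (top pixels about 390–431 × 205–245), and a caliper lies at its corner.

```bash
python3 - <<'E'
from h import *
t=snap('top')
K=[atz(t,u,v,.032) for u,v in((384,173.2),(424.5,171.2),(390,244.8),(431,241.5))]
TL,TR,BL,BR=K; print(np.round(K,3).tolist(),[np.linalg.norm(a-b).round(3) for a,b in((TL,TR),(BL,BR),(TL,BL),(TR,BR))])
c=sum(K)/4; y=(BL+BR-TL-TR)[:2]; y/=np.hypot(*y); print('centre',c,'ydir',y)
e=c[:2]+.048*y; print('comp',e)
# partition top ends z=.022
p=[atz(t,360+72/2.5,160+122/2.5,.022),atz(t,360+168/2.5,160+118/2.5,.022)];print('part',p)
# tool x along: keep tool y along tray y (=-): 
cx=np.array([-y[1],y[0]]); 
for s in(1,-1):
  Rt=toolrot(cx,0,s);print(delta([*e,.19],Rt),Rt.round(2).tolist())
E
```

```text
[[0.638, -0.35, 0.032], [0.647, -0.46, 0.032], [0.448, -0.364, 0.032], [0.458, -0.474, 0.032]] [np.float64(0.111), np.float64(0.11), np.float64(0.191), np.float64(0.189)]
centre [ 0.54748306 -0.41172385  0.032     ] ydir [-0.9973357 -0.0729486]
comp [ 0.49961095 -0.41522538]
part [array([ 0.54417868, -0.36311942,  0.022     ]), array([ 0.55057117, -0.46755112,  0.022     ])]
(array([-0.432 , -0.0432,  0.0026]), array([-0.0007, -0.0005, -0.0984])) [[-0.07, 1.0, 0.0], [1.0, 0.07, -0.0], [-0.0, -0.0, -1.0]]
(array([-0.432 , -0.0432,  0.0026]), array([-7.0000e-04,  1.1000e-03,  3.0432e+00])) [[0.07, -1.0, 0.0], [-1.0, -0.07, -0.0], [0.0, 0.0, -1.0]]
```

```bash
python3 -m pendant '[[0.4,-0.04,-0.005,0,0,0,0.16],[0.4,-0.09,-0.01,0,0,0,0.32],[0.4,-0.14,-0.015,0,0,0,0.48],[0.4,-0.19,-0.02,0,0,0,0.64],[0.4,-0.24,-0.024,0,0,0,0.8]]'; python3 - <<'E'
from h import *
print(env.observe()['q'],delta([.4995,-.414,.19],toolrot([.997,.073],0,-1)))
E
```

```text
time_s: 6.9
position: [0.5234, -0.2252, 0.1931]
tool_rot: [[0.738, 0.675, 0.0], [0.675, -0.738, 0.0], [0.0, -0.0, -1.0]]
ft_force: [0.4, -0.1, -0.8]
grip_width: 0.0418
gripper_force: 50.8
[-3.51927343e+01  2.63251325e+01  7.64347592e+01  2.03979482e-02
  7.72489808e+01  1.23797115e+01] (array([-0.145 ,  0.1232,  0.003 ]), array([-3.000e-04, -2.000e-04,  6.673e-01]))
```

```bash
python3 -m pendant '[[0.4,-0.036,0.031,0,0,0,0.17],[0.4,-0.072,0.062,0,0,0,0.34],[0.4,-0.108,0.092,0,0,0,0.5],[0.4,-0.145,0.123,0,0,0,0.667],[0.4,-0.145,0.123,0,0,0,0.667]]'; python3 -m pendant '[[0.4,0,0,0.03,0,0,0],[0.4,0,0,0.05,0,0,0],[0.4,0,0,0.07,0,0,0],[0.4,0,0,0.07,0,0,0]]'; python3 - <<'E'
from h import *
d=snap('wrist'); s=snap('side')
o=np.hstack([cv2.resize(d['image'],(480,360)),cv2.resize(s['image'][120:220,230:320],(320,360),interpolation=2)])
cv2.imwrite('pics/p.png',o)
print(delta([.4995,-.414,.0357],toolrot([.997,.073],0,-1)))
E
```

```text
time_s: 7.52
position: [0.4996, -0.4155, 0.1921]
tool_rot: [[0.997, 0.074, -0.0], [0.074, -0.997, 0.0], [-0.0, -0.0, -1.0]]
ft_force: [0.7, 1.0, -0.8]
grip_width: 0.042
gripper_force: 50.9
time_s: 8.02
position: [0.5005, -0.4111, 0.1218]
tool_rot: [[0.997, 0.08, -0.002], [0.08, -0.997, 0.003], [-0.002, -0.003, -1.0]]
ft_force: [0.4, 0.3, -1.7]
grip_width: 0.0418
gripper_force: 50.9
(array([-0.0018,  0.0017,  0.0881]), array([ 0.0004, -0.0005,  0.0066]))
```

View pics/p.png

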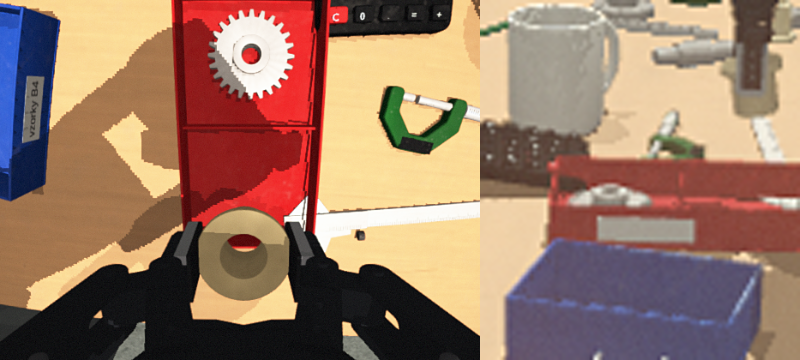

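```bash
python3 - <<'E'
from h import *
d=snap('wrist','p2.png'); k=560/480
L=atz(d,185*k,127*k,.022);Rr=atz(d,318*k,127*k,.022); print('part',L,Rr,'mid',(L+Rr)/2, np.linalg.norm(L-Rr))
m=(L+Rr)/2; print('comp', m[:2]-.048*np.array([.997,.073]))
cv2.imwrite('pics/p2.png',cv2.resize(d['image'][180:300,190:400],None,fx=3.5,fy=3.5,interpolation=2))
for q in([.4995,-.414,.002],[.4995-.048,-.4175,.032],[.4995,-.414-.053,.032],[.4995,-.414+.053,.032]):print(proj(d,q)/k)
E
```

```text
part [ 0.54450131 -0.36412677  0.022     ] [ 0.55254541 -0.46492181  0.022     ] mid [ 0.54852336 -0.41452429  0.022     ] 0.10111551276983409
comp [ 0.50066736 -0.41802829]
[245.51690126 181.14931593]
[245.29023851 247.97573778]
[313.78632239 197.23956718]
[177.00339189 187.01081519]
```

View pics/p2.png

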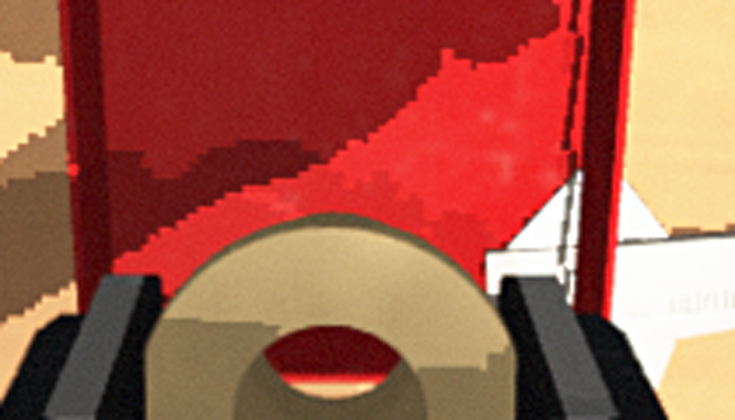

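```bash
python3 - <<'E'
from h import *
d=snap('wrist')
for u,v in((330,253),(335,250),(355,229)):
  print([atz(d,u,v,z).round(3).tolist() for z in(.004,.012)])
t=snap('top')
cv2.imwrite('pics/t9.png',cv2.resize(t['image'][215:265,385:455],None,fx=10,fy=10,interpolation=2))
print(delta([.511,-.41,.0357],toolrot([.997,.073],0,-1)))
E
```

```text
[[0.47, -0.45, 0.004], [0.473, -0.449, 0.012]]
[[0.472, -0.454, 0.004], [0.476, -0.452, 0.012]]
[[0.49, -0.467, 0.004], [0.493, -0.465, 0.012]]
(array([ 0.01  , -0.0018,  0.0885]), array([ 0.0014, -0.0011,  0.0061]))
```

The caliper jaw pokes into the tray's near-right corner (x<0.49, y<-0.447), so I'm placing the bush slightly toward the partition and away from it, at about (0.511, -0.41).

```bash
python3 -m pendant '[[0.4,0.01,-0.002,0.03,0,0,0],[0.4,0.01,-0.002,0.05,0,0,0],[0.4,0.01,-0.002,0.07,0,0,0],[0.4,0.01,-0.002,0.08,0,0,0],[0.4,0.01,-0.002,0.08,0,0,0]]';python3 -m pendant '[[0.4,0,0,0.002,0,0,0],[0.4,0,0,0.004,0,0,0],[0.4,0,0,0.004,0,0,0]]'
```

```text
time_s: 8.9
position: [0.5106, -0.4095, 0.0431]
tool_rot: [[0.997, 0.079, -0.0], [0.079, -0.997, 0.0], [-0.0, -0.0, -1.0]]
ft_force: [0.3, -0.3, -2.0]
grip_width: 0.0422
gripper_force: 50.9
time_s: 9.28
position: [0.5106, -0.4096, 0.0393]
tool_rot: [[0.997, 0.079, 0.0], [0.079, -0.997, -0.0], [0.0, 0.0, -1.0]]
ft_force: [0.2, 0.0, -1.2]
grip_width: 0.0421
gripper_force: 50.9
```

```bash
python3 -m pendant '[[0.4,0,0,0.001,0,0,0],[0.4,0,0,0.002,0,0,0],[0.4,0,0,0.002,0,0,0]]' | grep -E 'pos|ft';python3 -m pendant '[[0.4,0,0,0.001,0,0,0],[0.4,0,0,0.001,0,0,0]]'| grep -E 'pos|ft';python3 -m pendant '[[0.4,0,0,0.001,0,0,0],[0.4,0,0,0.001,0,0,0]]'| grep -E 'pos|ft'
```

```text
position: [0.5107, -0.4097, 0.038]
ft_force: [-1.6, 1.5, 4.9]
position: [0.5108, -0.4098, 0.0379]
ft_force: [-3.4, 3.0, 11.1]
position: [0.5109, -0.4098, 0.0377]
ft_force: [-4.8, 4.1, 16.8]
```

```bash
python3 -m pendant '[[0.4,0,0,-0.002,0,0,0],[0.4,0,0,-0.002,0,0,0]]' 20| grep -E 'pos|ft';python3 -m pendant '[[0.5,0,0,0,0,0,0],[0.53,0,0,0,0,0,0],[0.56,0,0,0,0,0,0],[0.6,0,0,0,0,0,0],[0.62,0,0,0,0,0,0]]'; python3 - <<'E'
from h import *
d=snap('wrist')
for r in env.trace('wrist','bush'):
    u,v,w,h=r['bbox']; print(r['conf'],np.round(r['bbox']),atz(d,u,v,.039).round(4),np.linalg.norm(atz(d,u-w/2,v,.039)-atz(d,u+w/2,v,.039)))
E
```

```text
position: [0.5107, -0.4098, 0.0379]
ft_force: [-1.3, 1.8, 8.5]
time_s: 11.02
position: [0.5106, -0.4095, 0.037]
tool_rot: [[0.997, 0.079, -0.0], [0.079, -0.997, 0.0], [-0.0, -0.0, -1.0]]
ft_force: [-0.2, 0.2, 0.4]
grip_width: 0.0529
gripper_force: 0.0
0.95 [284. 300. 114. 114.] [ 0.5079 -0.4098  0.039 ] 0.04630918024632778
```

```bash
python3 -m pendant '[[0.62,0,0,-0.01,0,0,0],[0.62,0,0,-0.03,0,0,0],[0.62,0,0,-0.07,0,0,0],[0.62,0,0,-0.12,0,0,0],[0.62,0,0,-0.16,0,0,0]]'; python3 -m pendant '[[0.7,-0.04,0,-0.02,0,0,0],[0.7,-0.04,0,-0.02,0,0,0],[0.7,-0.04,0,-0.02,0,0,0]]' | grep pos; python3 - <<'E'
from h import *
D={c:snap(c) for c in('top','side','wrist')}
for c in D:
  for t in('bush','pin_rear'):
    for r in env.trace(c,t): 
        (u,v),rad=cv2.minEnclosingCircle(np.argwhere(r['mask'])[:,::-1].astype(np.float32)); print(c,t,round(r['conf'],2),np.round(r['bbox'],1),np.round([u,v,rad],1),atz(D[c],u,v,.039).round(3))
C=np.array([.5547,.030,0]);
cx=np.array([.0254,.9997,0]);hi=np.array([.557,.1265]);lo=np.array([.5521,-.0672]); m=(hi+lo)/2; print('chute mid',m)
for k in range(3):
  p=np.array([*m,0])+cx*(-.067-.016*k*.978)+np.array([0,0,.039-.0033*k]); print('pin pred',p.round(3),[ (c,proj(D[c],p).round(1)) for c in('top','side')])
# row profile of the chute in the top image along centreline
g=cv2.cvtColor(D['top']['image'],cv2.COLOR_BGR2GRAY)
for s in np.arange(.06,-.115,-.005):
  q=np.array([*m,0])+cx*s+np.array([0,0,.045+s*.2126]); u,v=proj(D['top'],q); w,x=proj(D['side'],q+[0,0,.008]); print(round(s,3),g[int(round(v)),int(round(u))],end=' | ')
E
```

```text
time_s: 11.75
position: [0.5106, -0.4096, 0.2002]
tool_rot: [[0.997, 0.079, 0.002], [0.079, -0.997, -0.002], [0.001, 0.002, -1.0]]
ft_force: [-0.3, -0.3, 0.3]
grip_width: 0.0529
gripper_force: 0.0
position: [0.4709, -0.4126, 0.2172]
top bush 0.64 [237.2 237.3  13.7  11.5] [236.2 236.8   8.1] [0.461 0.036 0.039]
side bush 0.76 [316.6 267.1  26.6  29.1] [316.1 266.2  14.8] [0.462 0.08  0.039]
side bush 0.59 [304.2 173.   14.   10. ] [302.8 170.4   8.2] [ 0.504 -0.395  0.039]
side pin_rear 0.63 [268.1 237.1  15.9   6.2] [268.  233.5   6.5] [ 0.555 -0.03   0.039]
wrist bush 0.62 [286.1 156.6  51.1  52.1] [284.1 154.6  26.5] [ 0.504 -0.41   0.039]
chute mid [0.55455 0.02965]
pin pred [ 0.553 -0.037  0.039] [('top', array([265.4, 202.1])), ('side', array([269.6, 231.7]))]
pin pred [ 0.552 -0.053  0.036] [('top', array([271.4, 202.6])), ('side', array([270.6, 229.6]))]
pin pred [ 0.552 -0.069  0.032] [('top', array([277.5, 203.1])), ('side', array([271.6, 227.6]))]
0.06 227 | 0.055 225 | 0.05 226 | 0.045 227 | 0.04 226 | 0.035 226 | 0.03 226 | 0.025 225 | 0.02 226 | 0.015 224 | 0.01 225 | 0.005 224 | 0.0 224 | -0.005 225 | -0.01 226 | -0.015 178 | -0.02 188 | -0.025 223 | -0.03 225 | -0.035 222 | -0.04 221 | -0.045 221 | -0.05 156 | -0.055 177 | -0.06 169 | -0.065 128 | -0.07 176 | -0.075 165 | -0.08 129 | -0.085 145 | -0.09 191 | -0.095 142 | -0.1 173 | -0.105 190 | -0.11 189 |
```

```bash
python3 -m pendant '[[0.7,0,0,0,0,0,0],[0.7,0,0,0,0,0,0]]' | grep time; python3 -c "
from rig import env; print(env.close_job())"
```

```text
time_s: 12.82
the job is handed in; nothing more can be done
None
```

I lifted the bush out of the chute and set it down in the tray's empty compartment, and all three pins appear to have rolled into a row against the stop; I handed the job in at about 12.8 s, with the final state checked by camera measurements only (my 10 picture views were used up) and no verdict returned.

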